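# Unbolt and open a dough divider's guard

### The job

Open the dough divider's guard so that its cutter grid can be cleaned: first lift the bolt's red-knobbed handle clear of its notch, then draw the bolt fully out of the guard's staple, then slide the clear guard all the way open by its blue grip, so that its orange dog swings the roller arm of the limit switch over and keeps it there. Leave the container, the cup and the spatula where they are.

Things in the scene. Friction and masses are not known exactly. Their poses are not given: they have to be found in the camera images.
- machine: fixed dough divider, white and steel, 290 mm deep (x -130 to 160), 420 wide (y -215 to 205), steel deck at z 100. Origin on the table under it; x from its front (control panel, robot side) to its back, y to its left seen from the robot, z up; turned up to 17 degrees. Triples in these notes are (x, y, z) in this frame, mm. With the handle down nothing on it is above z 190
- notch (a point): centre of the notch's open top, fixed at (-64, 85, 155): a slot 14 mm wide (y) and 19 mm deep in an upright steel strip 6 mm thick (x), y 64 to 158, top at z 155. Held by it, the handle cannot move along y until lifted. Two dark steel saddles, y 48 to 64 and 164 to 180, x -55 to -25, top z 144, carry the bolt
- staple (a point): top centre of the guard's staple, a dark steel block x -63 to -17, y -9 to 15, z 112 to 156 (guard shut), which the bolt's end enters from +y; bolted, the guard cannot move. The bolt is a steel bar 14 mm thick, 182 mm long, along y, its axis at x -40, z 130
- knob (a point): centre of the 26 mm red ball knob at the end of the bolt's handle, a 10 mm rod square to the bar; 70 mm from the bar's axis. At rest the handle lies in the notch and points to the machine's front, 30 to 37 degrees above level: knob near (-100, 85, 165). It turns about the bar, up and over towards the back; upright the knob is at (-40, 85, 200)
- handle (a joint): turn of the handle about the bar, rad: 0 = 30 degrees above level in the notch, grows as it is lifted, 1.05 = upright, stop at 1.2. Above 0.5 the handle is clear of the strip and the bolt can slide. It is stiff enough (about 0.05 N m) to stay where it is left
- bolt (a joint): travel of the bolt, m: 0 = bolted, 0.060 = fully drawn (stop); it moves along the machine's +y, carrying handle and knob with it. Friction about 2 N, it stays where it is left
- guard (a joint): travel of the sliding guard, m: 0 = shut, 0.080 = fully open (stop); it moves along the machine's +x, away from the robot, with about 3.5 N of friction (about 5 N with the switch) and stays where it is left. Its top face is at z 113
- grip_face (a point): centre of the front (-x) face of the guard's upright blue grip, a bar 14 mm thick (x), 110 mm long (y), from z 112 to z 157; the guard is opened by pushing this face towards +x. Guard shut: (-7, -70, 134)
- roller (a point): centre of the 18 mm black roller at the top of the limit switch's arm, on the machine's right rear corner; at rest (117, -160, 170). The guard's orange dog reaches it after 53 mm of the guard's travel and pushes it towards the back
- switch_arm (a joint): angle of the roller arm, rad: 0 = upright, grows towards the machine's back, sprung back to 0 (under 1 N at the roller); about 0.6 with the guard fully open; the switch trips at 0.4
- container: loose bystander: white food container with blue lid, 118 x 118 x 62 mm, origin at the centre of its underside; leave alone
- cup: loose bystander: steel cup, 80 mm across, 70 mm high, origin at the centre of its underside; leave alone
- spatula: loose bystander: spatula with yellow handle lying on the table; leave alone

How it is judged:
On the way, in this order (a step that is already met when the one before it is completed fails the run):
1. the handle is lifted clear of its notch while the bolt is still home (value of joint handle above 0.5 rad and value of joint bolt below 0.012 m), for 0.1 s.
2. the bolt is drawn out of the staple (value of joint bolt above 0.05 m and value of joint guard below 0.01 m), for 0.1 s.
3. the guard is open and its dog has tripped the switch (value of joint guard above 0.072 m and value of joint switch_arm above 0.4 rad), for 0.1 s.
At the end, for the whole second after the job is handed in: the bolt is drawn out by more than 50 of its 60 mm, the guard is open by more than 72 of its 80 mm, and its dog holds the switch's roller arm beyond 0.4 rad (all of step 3 and value of joint bolt above 0.05 m); the robot touches nothing.
It fails at once if the container is pushed more than 30 mm or tipped (distance of container from where it was at the start of the episode above 0.03 m or angle between container's own z axis and vertical above 0.4 rad).
It fails at once if the cup is pushed more than 30 mm or tipped (distance of cup from where it was at the start of the episode above 0.03 m or angle between cup's own z axis and vertical above 0.4 rad).
It fails at once if the spatula is pushed more than 30 mm (distance of spatula from where it was at the start of the episode above 0.03 m).
It also fails if it takes over 54 s, if anything falls off the work surface, if the arm or the gripper's body presses on something with over 40 N, if the wrist force passes 120 N, or if a joint passes its speed limit or range.

### The arm

A 7-joint arm with a two-finger parallel gripper is mounted at the origin on the work surface. World frame = base frame: x ahead of the robot, y to its left, z up, the work surface at z = 0. Lengths are in m, angles in rad, forces in N, time in s.
With the tool pointing down it reaches from about 0.425 to 0.875 m from the base axis. Payload 4.7 kg.
Tool frame: the origin (TCP) lies on the centre line of the jaws, within the pads' length; the fingertips stand ahead of it and the grasp point (between the pads) lies 8 mm behind it (ctrl.finger_overhang is the x of the fingertips in the tool frame, in m); x points along the fingers, z is the direction in which the jaws open and shut, and the axes are right-handed (so a half turn about x gives the same grasp; the last joint's range is limited). The gripper opens to 87 mm and grips with 3 to 60 N. Pads are 19 mm wide; open, the fingers measure 117 mm over their backs; the gripper's body (75 mm by 190 mm) begins 51 mm behind the grasp point.
Start: joints at [-1.335, 0.321, -0.07, 1.45, 0.023, 1.371, -0.057], TCP at [0.143, 0.634, 0.234] pointing down, gripper open.
Joint ranges: [-2.86, 2.86], [-0.3, 2.09], [-1.38, 1.24], [0.06, 2.45], [-1.56, 4.7], [0.09, 2.05], [-2.69, 2.69]. Speed limits (rad/s): [2.57, 2.57, 3.14, 3.14, 3.14, 3.14, 3.14].

### API

Orientations are given as a rotation vector (axis times angle).
In Python, from bench import readout, viewer, job, nets, ctrl gives the robot as it stands.
- The arm moves only by the shell command python3 -m creep 'ROWS' [FORCE]. ROWS is JSON, a list of rows, each an object with "linear": the shift along the tool's x, y, z in m, a list of three; "twist": the turn, a rotation vector about the tool's x, y, z in degrees, a list of three; "fingers": the gripper's target within -1 to 1 (shut at 1, half-way at 0, fully open at -1). A call has 1 to 8 rows; each row is the pose to reach, as a shift and turn from the pose commanded when the call began, along the tool's axes at that moment; what a row does not reach only later rows make up. A row lasts 1/12 s, in which the tool goes at most 41.7 mm and 7.16 degrees, less where a joint would pass 70% of its speed; a pose out of reach is approached as far as the arm can. A call with a gripper value outside its range is refused whole. The fingers move at their own pace and stop on an object; FORCE is the grip in N (left out, the last holds). Time passes only in rows, so rows that repeat a pose let the fingers close. It gives the time, the measured TCP pose, the force and the opening at its end, in the units of the state.
- readout.get_state(): the state, without advancing time (a new reading comes with each control period).
- viewer.get_image(name): name is "scene" or "top"; returns (picture, depth): 400x640x3 uint8, red, green, blue; 400x640 float32, m along the optical axis (not along the pixel's ray), 0 where there is no reading.
- viewer.camera_params(name): a dict with "K" (3x3 intrinsics, pixels), "cam_to_world" (4x4, takes a point from camera to world coordinates). Camera axes: x right, y down, z forward; pixel columns grow to the right and rows downward; lengths in m; the calibration is good to about 2 mm. A picture is of the moment at which its call begins. camera_params takes no time and is no camera call.
- job.close_job(): hands the job in, once; it reports no verdict.
Trained networks look in the newest picture that a camera, given by its name, has taken for a name from the list of things; names that differ only in an ending like _2 or _b are one class to them, and where a whole thing is asked for, a point or a joint stands for the part that bears it (a point fixed in the world has none). Each returns a list of dicts, best first, with "conf" (0 to 1); they miss things now and then, are a little off and sometimes report something else, mostly with a low value. They report only what shows in the picture. A call takes as long as a camera call.
- nets.boxes_of(camera, label): "centre" ([x, y, z] in m, in world coordinates, good to about 4 mm: the middle of the surface that is visible of it).
- nets.place_of(camera, label): "centre" ([x, y, z] in m, in world coordinates, good to about 4 mm: a listed point, or the origin of a listed thing).
The state is a dict: "time": time; "joint_positions": joint angles; "qd": joint speeds; "joint_torque": joint torques, N m; "position": TCP position; "tool_rot": TCP orientation; "ft_force": force on the tool from outside, world axes, zero at the start; "torque": the same for the moment, N m; "grip_width": opening from 0.0 (shut) to 1.0 (fully open).
Only numpy, scipy, OpenCV 4.12 (cv2) and the standard library are available. Lean on these libraries where they do the work, as an engineer would, in place of code of your own. Each camera call takes 0.05 s, during which the arm holds its last target.

## Working session

There is one attempt and no reset: what is moved stays moved. The work goes in short steps, Python scripts to look and compute and a shell command to move; the robot and the scene stay as the last step left them, time stands still between calls to the robot, and variables do not carry over. Pictures are saved under pics/ and viewed, and the job is handed in when it is done.

```bash
ls; mkdir -p pics; python3 - <<'E'
from bench import readout, viewer, job, nets, ctrl
import cv2,numpy as np
print(readout.get_state()); print(ctrl.finger_overhang)
for c in ("scene","top"):
    im,d=viewer.get_image(c); cv2.imwrite(f"pics/{c}0.png",im[:,:,::-1])
    for l in ("machine","notch","staple","knob","grip_face","roller","container","cup","spatula"):
        print(c,l,[(np.round(r["centre"],3).tolist(),round(r["conf"],2)) for r in nets.place_of(c,l)[:2]])
E
```

```text
pics
{'time': 0.0, 'joint_positions': array([-1.33492866,  0.32181168, -0.07011017,  1.45165856,  0.02260455,
        1.37081534, -0.05693616]), 'qd': array([ 0.00083914, -0.00094072, -0.00068862,  0.00015497,  0.00054961,
        0.00012718,  0.00055505]), 'joint_torque': array([-1.43401758e-04, -4.91282666e+01, -4.03844006e-01, -3.12533891e+01,
       -6.38409262e-02,  4.37037076e-02,  1.85205245e-04]), 'position': array([0.14288725, 0.63355408, 0.23247731]), 'tool_rot': array([-1.04558089,  1.30743021,  1.04346865]), 'ft_force': array([-0.044216  ,  0.31203281,  0.23316978]), 'torque': array([ 0.00867934,  0.00578446, -0.02759581]), 'grip_width': 0.9971076183600938}
0.011
scene machine [([0.599, 0.072, -0.0], 0.98), ([0.746, -0.066, 0.167], 0.23)]
scene notch [([0.524, 0.136, 0.153], 0.93)]
scene staple [([0.56, 0.054, 0.155], 0.81)]
scene knob [([0.488, 0.132, 0.165], 0.61)]
scene grip_face [([0.606, -0.002, 0.135], 0.83)]
scene roller [([0.746, -0.069, 0.168], 0.53)]
scene container [([0.482, 0.411, -0.003], 0.76), ([0.486, 0.13, 0.171], 0.51)]
scene cup [([0.638, -0.28, 0.005], 0.84)]
scene spatula []
top machine [([0.6, 0.071, 0.0], 0.61)]
top notch [([0.521, 0.14, 0.153], 0.84)]
top staple []
top knob [([0.486, 0.129, 0.164], 0.64)]
top grip_face [([0.603, -0.003, 0.135], 0.91)]
top roller [([0.744, -0.069, 0.17], 0.44)]
top container [([0.478, 0.408, 0.004], 0.76)]
top cup [([0.637, -0.281, -0.003], 0.64)]
top spatula [([0.422, 0.011, -0.002], 0.95)]
```

View pics/scene0.png

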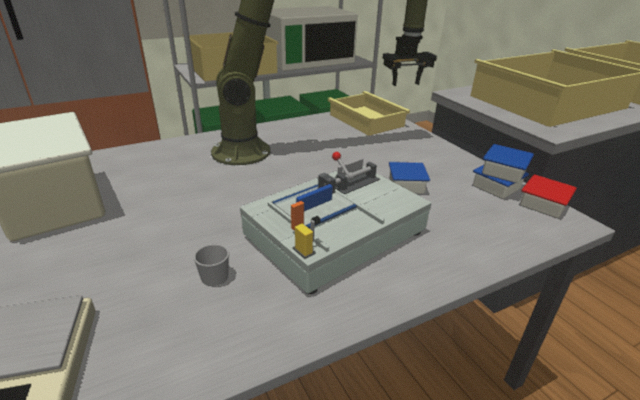

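View pics/top0.png

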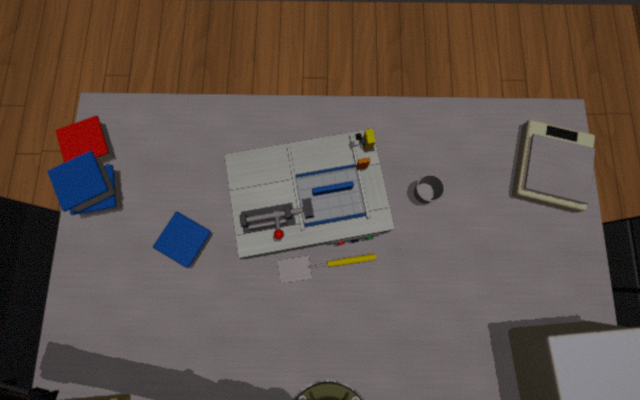

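```bash
cat > h.py <<'E'
import numpy as np
from scipy.spatial.transform import Rotation as R
from bench import readout
# fit machine pose (x,y,yaw)
M=np.array([[-64,85],[-64,85],[-40,3],[-7,-70],[-7,-70],[117,-160],[117,-160],[0,0],[0,0]])/1000
W=np.array([[.524,.136],[.521,.140],[.56,.054],[.606,-.002],[.603,-.003],[.746,-.069],[.744,-.069],[.599,.072],[.6,.071]])
m0=M.mean(0);w0=W.mean(0);A=M-m0;B=W-w0
yaw=np.arctan2((A[:,0]*B[:,1]-A[:,1]*B[:,0]).sum(),(A*B).sum())
Rz=R.from_euler('z',yaw)
t=np.r_[w0,0]-Rz.apply(np.r_[m0,0])
def mw(p): return Rz.apply(np.array(p)/1000)+t
def wm(p): return Rz.inv().apply(np.array(p)-t)*1000
def state(): 
    s=readout.get_state(); return s
def report():
    s=state(); T=R.from_rotvec(s['tool_rot']); a=Rz.inv()*T
    print('t',round(s['time'],2),'tcp machine mm',np.round(wm(s['position']),1),'F mach',np.round(Rz.inv().apply(s['ft_force']),1),'gw',round(s['grip_width'],2))
    print('tool axes in machine (cols)\n',np.round(a.as_matrix(),3)); return s,T
E
python3 - <<'E'
from h import *
print(np.degrees(yaw),t); 
for m,w in zip(M,W): print(np.round((mw(np.r_[m*1000,0])[:2]-w)*1000,1))
for k in ([.488,.132,.165],[.486,.129,.164]): print(wm(k))
for k in ([.482,.411,0],[.638,-.28,0],[.422,.011,0]): print(wm(k))
s,T=report(); print(T.as_matrix().round(3))
E
```

```text
10.724688755007 [0.59983339 0.06692336 0.        ]
[-2.9  2.5]
[ 0.1 -1.5]
[-0.   8.4]
[-0.  -1.2]
[ 3.  -0.2]
[-1.4  0.5]
[0.6 0.5]
[ 0.8 -5.1]
[-0.2 -4.1]
[-97.76984514  84.75100607 165.        ]
[-100.29318056   82.17558798  164.        ]
[-51.74592966 359.99416985   0.        ]
[ -27.0590224  -347.96596788    0.        ]
[-185.13389417  -21.85351042    0.        ]
t 1.0 tcp machine mm [-343.3  642.3  233.6] F mach [-0.   0.1  0.4] gw 1.0
tool axes in machine (cols)
 [[ 0.    -0.918  0.398]
 [ 0.     0.398  0.918]
 [-1.    -0.     0.   ]]
[[ 0.    -0.976  0.22 ]
 [ 0.     0.22   0.976]
 [-1.    -0.     0.   ]]
```

The scene camera shows the machine centred near (335,215), with the red knob at (337,156). In the top view the knob is at (279,235), the grip at (333,187), and the spatula lies in front. I'll refine the machine pose by colour and depth.

```bash
python3 - <<'E'
from h import *
from bench import viewer
import cv2
for c in ("top","scene"):
    im,d=viewer.get_image(c);P=viewer.camera_params(c);K=P['K'];C=P['cam_to_world']
    v,u=np.mgrid[:400,:640]; X=np.stack([(u-K[0][2])*d/K[0][0],(v-K[1][2])*d/K[1][1],d,np.ones_like(d)],-1)@np.array(C).T
    X=X[...,:3]; Q=wm(X.reshape(-1,3)).reshape(X.shape)
    i=im.astype(int); r,g,b=i[...,0],i[...,1],i[...,2]
    inm=(abs(Q[...,0])<170)&(abs(Q[...,1])<225)&(d>0)
    def rep(n,m):
        q=Q[m]; print(c,n,m.sum(),'mean',q.mean(0).round(1),'p5',np.percentile(q,5,0).round(1),'p95',np.percentile(q,95,0).round(1)); return q
    q=rep('blue',inm&(b>r+50)&(b>g+30)&(Q[...,2]>148)&(Q[...,2]<165))
    if len(q)>5: print('rect',cv2.minAreaRect(q[:,:2].astype(np.float32)))
    q=rep('red',inm&(r>g+70)&(r>b+70)&(Q[...,2]>135)&(Q[...,1]>40))
    rep('orange',inm&(r>g+50)&(g>b+20)&(Q[...,1]<-50)&(Q[...,2]>115))
    q=rep('deck',inm&(abs(Q[...,2]-100)<6)); print('rect',cv2.minAreaRect(q[:,:2].astype(np.float32)))
E
```

```text
top blue 201 mean [ -2.8 -68.3 155.6] p5 [  -8.5 -114.8  152.5] p95 [  3.2 -21.5 158.5]
rect ((-2.714142322540283, -68.14773559570312), (13.848407745361328, 104.96781158447266), 1.0610084533691406)
top red 62 mean [-100.9   84.3  179.7] p5 [-109.4   75.6  176.5] p95 [-91.9  92.3 183.3]
top orange 37 mean [  48.  -158.   177.2] p5 [  43.7 -169.3  174.8] p95 [  52.1 -145.9  179.6]
top deck 10990 mean [12.  16.6 99.4] p5 [-124.5 -196.6   96.3] p95 [143.7 190.8 102.8]
rect ((11.624954223632812, -4.5188140869140625), (290.9805908203125, 420.3097839355469), 0.5018559098243713)
scene blue 153 mean [  4.1 -73.  155.7] p5 [  -2.3 -121.1  152.2] p95 [  8.3 -23.7 158.2]
rect ((2.4508142471313477, -70.96415710449219), (14.1666259765625, 107.59408569335938), 0.3524564802646637)
scene red 39 mean [-92.5  78.7 177.1] p5 [-101.9   73.2  170.5] p95 [-86.9  86.1 183.1]
scene orange 79 mean [  53.3 -165.1  163.6] p5 [  47.3 -174.5  125.5] p95 [  57.9 -148.5  179. ]
scene deck 6397 mean [ 56.6 -23.6 100.3] p5 [-111.4 -208.1   97.7] p95 [158.3 180.3 103.8]
rect ((15.551437377929688, -4.7901153564453125), (293.46038818359375, 422.97698974609375), 0.6445348262786865)
```

```bash
sed -i "s/^Rz=.*/yaw+=np.radians(.5); Rz=R.from_euler('z',yaw)/; s/^t=.*/&; t=t+Rz.apply([-.0015,0,0])/" h.py
cat >> h.py <<'E'
def go(p):  # tool-frame shift for tcp target machine mm, twist to bring tool z to machine +y, x down
    s,T=report(); d=T.inv().apply(mw(p)-s['position'])*1000
    D=Rz*R.from_matrix(np.array([[0,-1,0],[0,0,1],[-1,0,0]]).T if 0 else np.array([[0,-1,0],[0,0,1],[-1,0,0]]))
    print('target',p,'lin mm',d.round(1),'twist deg',np.degrees((T.inv()*D).as_rotvec()).round(1))
E
python3 - <<'E'
from h import *
go([-98,85,230])
E
```

```text
t 1.1 tcp machine mm [-335.9  645.3  233.6] F mach [ 0.9 -0.4 -0.2] gw 1.0
tool axes in machine (cols)
 [[ 0.    -0.914  0.406]
 [ 0.     0.406  0.914]
 [-1.    -0.     0.   ]]
target [-98, 85, 230] lin mm [   3.6 -444.7 -415.6] twist deg [-23.9   0.    0. ]
```

```bash
python3 -m creep '[{"linear":[0.0,-0.03,-0.028],"twist":[-3,0,0],"fingers":-1},{"linear":[0.0,-0.06,-0.056],"twist":[-6,0,0],"fingers":-1},{"linear":[0.001,-0.09,-0.084],"twist":[-9,0,0],"fingers":-1},{"linear":[0.001,-0.12,-0.112],"twist":[-12,0,0],"fingers":-1},{"linear":[0.002,-0.15,-0.14],"twist":[-15,0,0],"fingers":-1},{"linear":[0.002,-0.18,-0.168],"twist":[-18,0,0],"fingers":-1},{"linear":[0.002,-0.21,-0.196],"twist":[-21,0,0],"fingers":-1},{"linear":[0.003,-0.23,-0.215],"twist":[-24,0,0],"fingers":-1}]'
python3 - <<'E'
from h import *
go([-98,85,230])
E
```

```text
time: 1.77
position: [0.3228, 0.3701, 0.2311]
tool_rot: [-1.353, 1.109, 1.351]
ft_force: [0.5, -0.2, 0.6]
grip_width: 1.002
t 1.77 tcp machine mm [-211.   351.3  231.1] F mach [ 0.5 -0.3  0.6] gw 1.0
tool axes in machine (cols)
 [[ 0.001 -1.     0.   ]
 [-0.     0.     1.   ]
 [-1.    -0.001 -0.   ]]
target [-98, 85, 230] lin mm [   1.3 -113.  -266.3] twist deg [-0.  -0.   0.1]
```

```bash
python3 -m creep '[{"linear":[0,-0.014,-0.033],"twist":[0,0,0],"fingers":-1},{"linear":[0,-0.028,-0.067],"twist":[0,0,0],"fingers":-1},{"linear":[0,-0.042,-0.1],"twist":[0,0,0],"fingers":-1},{"linear":[0,-0.056,-0.133],"twist":[0,0,0],"fingers":-1},{"linear":[0,-0.07,-0.167],"twist":[0,0,0],"fingers":-1},{"linear":[0,-0.085,-0.2],"twist":[0,0,0],"fingers":-1},{"linear":[0,-0.099,-0.234],"twist":[0,0,0],"fingers":-1},{"linear":[0,-0.113,-0.266],"twist":[0,0,0],"fingers":-1}]'
python3 -m creep '[{"linear":[0,0,0],"twist":[0,0,0],"fingers":-1},{"linear":[0,0,0],"twist":[0,0,0],"fingers":-1}]'
python3 - <<'E'
from h import *
from bench import viewer,nets
import cv2
go([-98,85,160])
im,d=viewer.get_image("scene"); cv2.imwrite("pics/s1.png",cv2.resize(im[100:260,220:480,::-1],None,fx=3,fy=3))
for l in("knob",):print([(wm(r["centre"]).round(1),round(r["conf"],2)) for r in nets.place_of("scene",l)[:2]])
E
```

```text
time: 2.43
position: [0.4839, 0.1331, 0.231]
tool_rot: [-1.353, 1.108, 1.352]
ft_force: [-0.9, -0.5, 1.5]
grip_width: 1.002
time: 2.6
position: [0.4839, 0.1329, 0.2308]
tool_rot: [-1.349, 1.112, 1.349]
ft_force: [0.4, 0.7, 0.2]
grip_width: 1.003
t 2.6 tcp machine mm [-99.1  87.4 230.8] F mach [0.6 0.6 0.2] gw 1.0
tool axes in machine (cols)
 [[ 0.    -1.     0.004]
 [ 0.     0.004  1.   ]
 [-1.    -0.     0.   ]]
target [-98, 85, 160] lin mm [70.8 -1.1 -2.4] twist deg [-0.2  0.   0. ]
[(array([ -6. , -67.9, 136.1]), 0.6), (array([-95.8,  82.8, 167.8]), 0.48)]
```

View pics/s1.png

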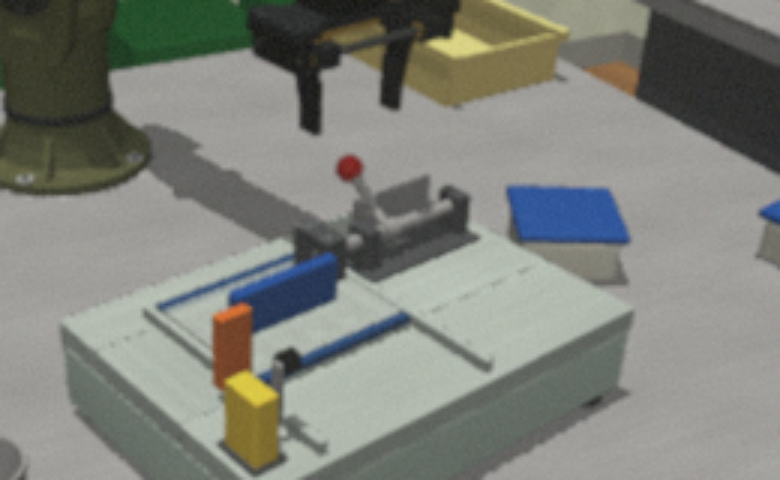

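In the crop the open fingers (at 310,130 and 390,105) stand over the red knob at (348,168), centred on it. Next I go down.

```bash
python3 -m creep '[{"linear":[0.015,-0.001,-0.002],"twist":[0,0,0],"fingers":-1},{"linear":[0.03,-0.001,-0.002],"twist":[0,0,0],"fingers":-1},{"linear":[0.045,-0.001,-0.002],"twist":[0,0,0],"fingers":-1},{"linear":[0.06,-0.001,-0.002],"twist":[0,0,0],"fingers":-1},{"linear":[0.07,-0.001,-0.002],"twist":[0,0,0],"fingers":-1},{"linear":[0.07,-0.001,-0.002],"twist":[0,0,0],"fingers":0},{"linear":[0.07,-0.001,-0.002],"twist":[0,0,0],"fingers":0.2},{"linear":[0.07,-0.001,-0.002],"twist":[0,0,0],"fingers":0.3}]' 10
python3 -m creep '[{"linear":[0,0,0],"twist":[0,0,0],"fingers":0.4},{"linear":[0,0,0],"twist":[0,0,0],"fingers":0.6},{"linear":[0,0,0],"twist":[0,0,0],"fingers":1},{"linear":[0,0,0],"twist":[0,0,0],"fingers":1},{"linear":[0,0,0],"twist":[0,0,0],"fingers":1},{"linear":[0,0,0],"twist":[0,0,0],"fingers":1}]' 10
python3 - <<'E'
from h import *
go([-98,85,160])
E
```

```text
time: 3.37
position: [0.4847, 0.134, 0.1614]
tool_rot: [-1.354, 1.107, 1.353]
ft_force: [0.5, -0.2, -0.1]
grip_width: 0.852
time: 3.87
position: [0.4844, 0.1332, 0.1607]
tool_rot: [-1.353, 1.109, 1.353]
ft_force: [-0.7, -0.5, 0.2]
grip_width: 0.403
t 3.87 tcp machine mm [-98.5  87.6 160.7] F mach [-0.8 -0.4  0.2] gw 0.4
tool axes in machine (cols)
 [[ 0.    -1.    -0.001]
 [ 0.    -0.001  1.   ]
 [-1.    -0.     0.   ]]
target [-98, 85, 160] lin mm [ 0.7 -0.5 -2.6] twist deg [0.1 0.  0. ]
```

```bash
python3 -m creep '[{"linear":[0,0,0],"twist":[0,0,0],"fingers":1},{"linear":[0,0,0],"twist":[0,0,0],"fingers":1},{"linear":[0,0,0],"twist":[0,0,0],"fingers":1},{"linear":[0,0,0],"twist":[0,0,0],"fingers":1},{"linear":[0,0,0],"twist":[0,0,0],"fingers":1}]' 15
python3 - <<'E'
from h import *
go([-98,85,160])
from bench import viewer,nets
import cv2
im,d=viewer.get_image("scene"); cv2.imwrite("pics/s2.png",cv2.resize(im[100:260,220:480,::-1],None,fx=3,fy=3))
E
```

```text
time: 4.28
position: [0.4845, 0.1328, 0.1605]
tool_rot: [-1.353, 1.11, 1.352]
ft_force: [-0.0, -3.2, -0.1]
grip_width: 0.28
t 4.28 tcp machine mm [-98.6  87.1 160.5] F mach [-0.6 -3.2 -0.1] gw 0.28
tool axes in machine (cols)
 [[ 0.    -1.    -0.001]
 [-0.001 -0.001  1.   ]
 [-1.    -0.    -0.001]]
target [-98, 85, 160] lin mm [ 0.5 -0.6 -2.1] twist deg [ 0. -0.  0.]
```

View pics/s2.png

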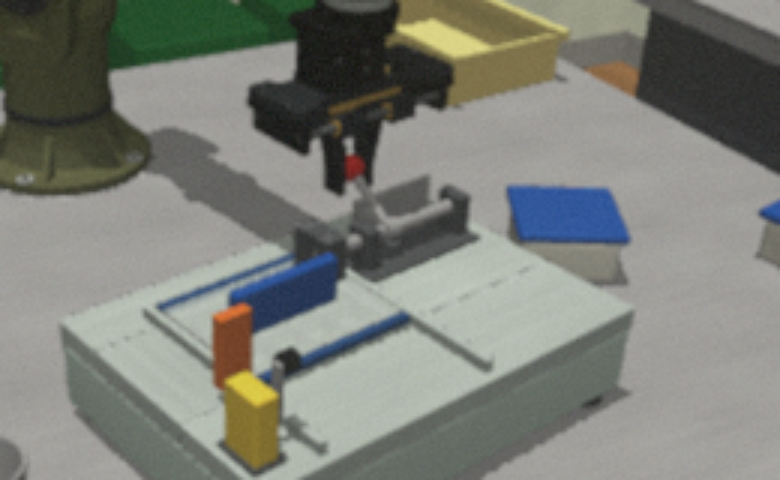

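Grip width 0.28 (24 mm) means the jaws are on the ball, and the crop shows it between the fingertips at (355,165). Now I lift it along the arc.

```bash
python3 -m creep '[{"linear":[-0.0035,-0.0025,-0.001],"twist":[0,0,0],"fingers":1},{"linear":[-0.007,-0.005,-0.001],"twist":[0,0,0],"fingers":1},{"linear":[-0.0105,-0.0085,-0.001],"twist":[0,0,0],"fingers":1},{"linear":[-0.014,-0.012,-0.001],"twist":[0,0,0],"fingers":1},{"linear":[-0.017,-0.0155,-0.001],"twist":[0,0,0],"fingers":1},{"linear":[-0.020,-0.0195,-0.001],"twist":[0,0,0],"fingers":1},{"linear":[-0.0225,-0.0235,-0.001],"twist":[0,0,0],"fingers":1},{"linear":[-0.025,-0.028,-0.001],"twist":[0,0,0],"fingers":1}]' 20
python3 - <<'E'
from h import *
go([-46.6,85,192])
from bench import viewer,nets
import cv2
im,d=viewer.get_image("scene"); cv2.imwrite("pics/s3.png",cv2.resize(im[100:260,220:480,::-1],None,fx=3,fy=3))
E
```

```text
time: 5.0
position: [0.5118, 0.1381, 0.185]
tool_rot: [-1.352, 1.11, 1.354]
ft_force: [2.2, 1.1, -11.3]
grip_width: 0.283
t 5.0 tcp machine mm [-70.7  87.  185. ] F mach [  2.4   0.7 -11.3] gw 0.28
tool axes in machine (cols)
 [[-0.002 -1.    -0.002]
 [ 0.    -0.002  1.   ]
 [-1.     0.002  0.   ]]
target [-46.6, 85, 192] lin mm [ -7.  -24.1  -2. ] twist deg [ 0.1  0.  -0.1]
```

View pics/s3.png

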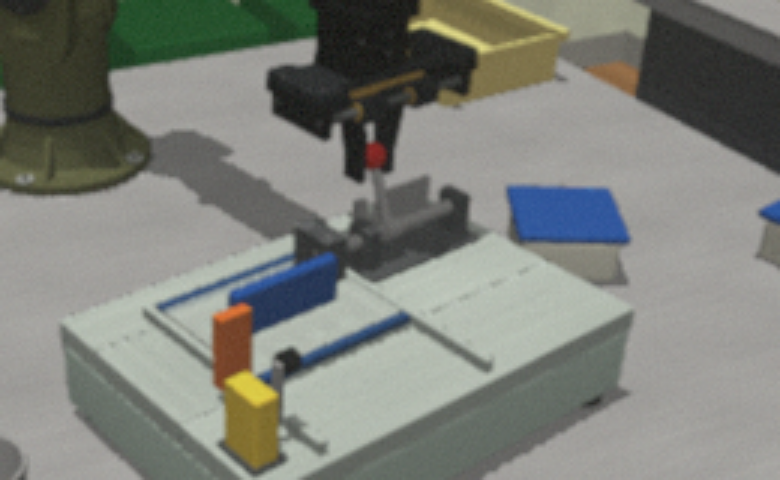

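The knob (375,155 in the crop) has risen with the fingers. There is 11 N of radial pull, so I'll run the rest of the arc a little lower.

```bash
python3 -m creep '[{"linear":[0.0005,-0.003,0],"twist":[0,0,0],"fingers":1},{"linear":[-0.0005,-0.006,0],"twist":[0,0,0],"fingers":1},{"linear":[-0.0015,-0.009,0],"twist":[0,0,0],"fingers":1},{"linear":[-0.0025,-0.012,0],"twist":[0,0,0],"fingers":1},{"linear":[-0.003,-0.015,0],"twist":[0,0,0],"fingers":1},{"linear":[-0.004,-0.018,0],"twist":[0,0,0],"fingers":1},{"linear":[-0.0045,-0.021,0],"twist":[0,0,0],"fingers":1},{"linear":[-0.0045,-0.021,0],"twist":[0,0,0],"fingers":1}]' 20
python3 - <<'E'
from h import *
go([-46.6,145,192])
from bench import viewer,nets
import cv2
im,d=viewer.get_image("scene"); cv2.imwrite("pics/s4.png",cv2.resize(im[100:260,220:480,::-1],None,fx=3,fy=3))
E
```

```text
time: 5.72
position: [0.5332, 0.1422, 0.19]
tool_rot: [-1.353, 1.109, 1.353]
ft_force: [-1.0, 2.1, -2.3]
grip_width: 0.275
t 5.72 tcp machine mm [-48.9  86.8 190. ] F mach [-0.6  2.3 -2.3] gw 0.28
tool axes in machine (cols)
 [[ 0.001 -1.    -0.001]
 [-0.    -0.001  1.   ]
 [-1.    -0.001 -0.   ]]
target [-46.6, 145, 192] lin mm [-2.  -2.4 58.2] twist deg [ 0.1 -0.   0. ]
```

View pics/s4.png

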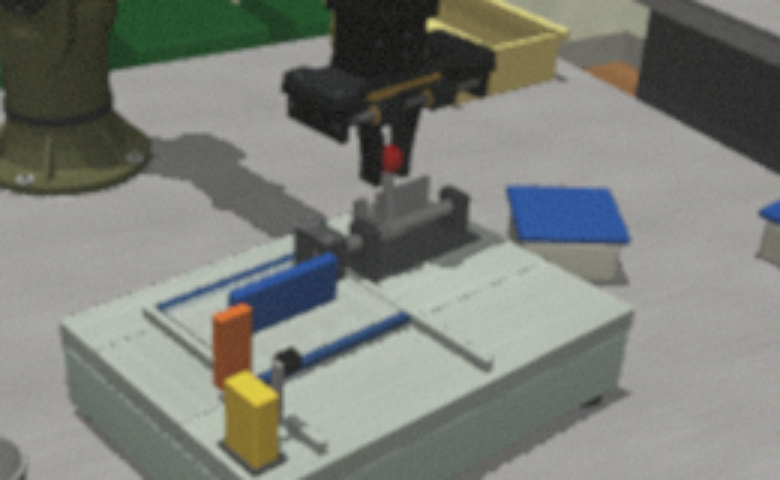

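The knob is nearly upright at (392,158) and still in the jaws. I'll draw the bolt along +y.

```bash
python3 -m creep '[{"linear":[0,0,0.006],"twist":[0,0,0],"fingers":1},{"linear":[0,0,0.014],"twist":[0,0,0],"fingers":1},{"linear":[0,0,0.022],"twist":[0,0,0],"fingers":1},{"linear":[0,0,0.03],"twist":[0,0,0],"fingers":1},{"linear":[0,0,0.038],"twist":[0,0,0],"fingers":1},{"linear":[0,0,0.046],"twist":[0,0,0],"fingers":1},{"linear":[0,0,0.053],"twist":[0,0,0],"fingers":1},{"linear":[0,0,0.058],"twist":[0,0,0],"fingers":1}]' 20
python3 -m creep '[{"linear":[0,0,0.001],"twist":[0,0,0],"fingers":1},{"linear":[0,0,0.001],"twist":[0,0,0],"fingers":1}]' 20
python3 - <<'E'
from h import *
go([-46.6,145,192])
from bench import viewer,nets
import cv2
im,d=viewer.get_image("scene"); cv2.imwrite("pics/s5.png",cv2.resize(im[100:260,220:480,::-1],None,fx=3,fy=3))
E
```

```text
time: 6.43
position: [0.5209, 0.1999, 0.19]
tool_rot: [-1.354, 1.109, 1.354]
ft_force: [1.4, -7.4, -2.0]
grip_width: 0.28
time: 6.6
position: [0.521, 0.1995, 0.19]
tool_rot: [-1.353, 1.11, 1.353]
ft_force: [0.6, -3.7, -2.5]
grip_width: 0.281
t 6.6 tcp machine mm [-49.8 145.4 190. ] F mach [-0.1 -3.7 -2.5] gw 0.28
tool axes in machine (cols)
 [[-0.    -1.    -0.001]
 [-0.001 -0.001  1.   ]
 [-1.     0.    -0.001]]
target [-46.6, 145, 192] lin mm [-2.  -3.2 -0.4] twist deg [ 0.1 -0.1 -0. ]
```

View pics/s5.png

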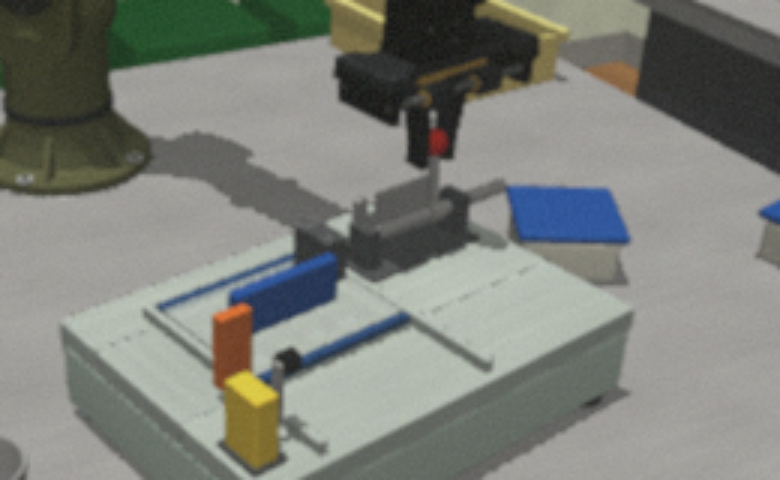

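The bolt now sticks out past the left saddle (crop 490,188) and the knob moved 59 mm. I'll release and rise.

```bash
python3 -m creep '[{"linear":[0,0,0],"twist":[0,0,0],"fingers":0},{"linear":[0,0,0],"twist":[0,0,0],"fingers":0},{"linear":[0,0,0],"twist":[0,0,0],"fingers":-0.2},{"linear":[0,0,0],"twist":[0,0,0],"fingers":-0.2},{"linear":[-0.015,0,0],"twist":[0,0,0],"fingers":-0.2},{"linear":[-0.03,0,0],"twist":[0,0,0],"fingers":-0.2},{"linear":[-0.045,0,0],"twist":[0,0,0],"fingers":-0.2},{"linear":[-0.055,0,0],"twist":[0,0,0],"fingers":-0.2}]'
python3 - <<'E'
from h import *
go([-42,-70,245])
from bench import viewer,nets
import cv2
im,d=viewer.get_image("scene"); cv2.imwrite("pics/s6.png",cv2.resize(im[100:260,220:480,::-1],None,fx=3,fy=3))
for l in("knob","staple","grip_face"):print(l,[(wm(r["centre"]).round(1),round(r["conf"],2)) for r in nets.place_of("scene",l)[:2]])
E
```

```text
time: 7.32
position: [0.5216, 0.2006, 0.247]
tool_rot: [-1.353, 1.106, 1.352]
ft_force: [0.4, -0.0, -0.4]
grip_width: 0.596
t 7.32 tcp machine mm [-49.  146.4 247. ] F mach [ 0.3 -0.1 -0.4] gw 0.6
tool axes in machine (cols)
 [[ 0.002 -1.    -0.002]
 [ 0.002 -0.002  1.   ]
 [-1.    -0.002  0.001]]
target [-42, -70, 245] lin mm [   1.7   -6.6 -216.4] twist deg [0.1 0.1 0.1]
knob [(array([-46.4, 145. , 198.2]), 0.61)]
staple [(array([-41. ,  -1.2, 153.9]), 0.6), (array([ 118.7, -161. ,  168.2]), 0.59)]
grip_face [(array([ -3.8, -67.8, 136.8]), 0.78)]
```

View pics/s6.png

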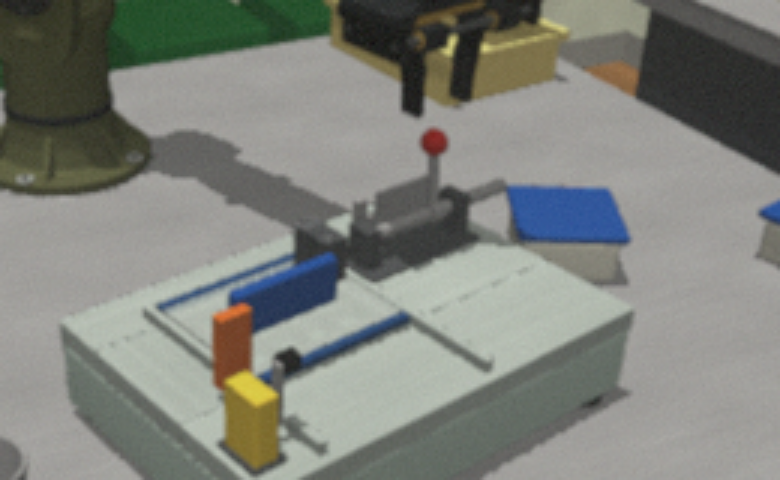

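The knob stands free at (433,142), y 145, so the bolt is at about 60 mm. I'll move over in front of the blue grip with the fingers shut.

```bash
python3 -m creep '[{"linear":[0,-0.001,-0.028],"twist":[0,0,0],"fingers":1},{"linear":[0,-0.002,-0.056],"twist":[0,0,0],"fingers":1},{"linear":[0,-0.003,-0.084],"twist":[0,0,0],"fingers":1},{"linear":[0,-0.004,-0.112],"twist":[0,0,0],"fingers":1},{"linear":[0,-0.005,-0.14],"twist":[0,0,0],"fingers":1},{"linear":[0,-0.006,-0.168],"twist":[0,0,0],"fingers":1},{"linear":[0,-0.006,-0.196],"twist":[0,0,0],"fingers":1},{"linear":[0,-0.003,-0.216],"twist":[0,0,0],"fingers":1}]' 20
python3 -m creep '[{"linear":[0,0,0],"twist":[0,0,0],"fingers":1},{"linear":[0,0,0],"twist":[0,0,0],"fingers":1},{"linear":[0,0,0],"twist":[0,0,0],"fingers":1},{"linear":[0,0,0],"twist":[0,0,0],"fingers":1}]' 20
python3 - <<'E'
from h import *
go([-42,-70,140])
E
```

```text
time: 8.18
position: [0.5661, -0.0144, 0.2438]
tool_rot: [-1.351, 1.113, 1.352]
ft_force: [-0.1, -1.1, -0.2]
grip_width: 0.077
time: 8.52
position: [0.566, -0.0097, 0.2444]
tool_rot: [-1.354, 1.108, 1.356]
ft_force: [-0.4, 0.4, -0.5]
grip_width: 0.004
t 8.52 tcp machine mm [-46.3 -68.5 244.4] F mach [-0.3  0.4 -0.5] gw 0.0
tool axes in machine (cols)
 [[-0.001 -1.    -0.004]
 [ 0.001 -0.004  1.   ]
 [-1.     0.001  0.001]]
target [-42, -70, 140] lin mm [104.4  -4.4  -1.6] twist deg [ 0.2  0.  -0. ]
```

```bash
python3 -m creep '[{"linear":[0.015,0,-0.002],"twist":[0,0,0],"fingers":1},{"linear":[0.03,0,-0.002],"twist":[0,0,0],"fingers":1},{"linear":[0.045,0,-0.002],"twist":[0,0,0],"fingers":1},{"linear":[0.06,0,-0.002],"twist":[0,0,0],"fingers":1},{"linear":[0.075,0,-0.002],"twist":[0,0,0],"fingers":1},{"linear":[0.09,0,-0.002],"twist":[0,0,0],"fingers":1},{"linear":[0.1,0,-0.002],"twist":[0,0,0],"fingers":1},{"linear":[0.103,0,-0.002],"twist":[0,0,0],"fingers":1}]'
python3 - <<'E'
from h import *
go([60,-70,140])
from bench import viewer,nets
import cv2
im,d=viewer.get_image("scene"); cv2.imwrite("pics/s7.png",cv2.resize(im[100:260,220:480,::-1],None,fx=3,fy=3))
E
```

```text
time: 9.18
position: [0.5654, -0.0121, 0.14]
tool_rot: [-1.353, 1.111, 1.357]
ft_force: [0.1, 0.0, -0.3]
grip_width: 0.002
t 9.18 tcp machine mm [-47.3 -70.8 140. ] F mach [ 0.1  0.  -0.3] gw 0.0
tool axes in machine (cols)
 [[-0.003 -1.    -0.003]
 [ 0.001 -0.003  1.   ]
 [-1.     0.003  0.001]]
target [60, -70, 140] lin mm [  -0.3 -107.3    0.5] twist deg [ 0.2  0.  -0.2]
```

View pics/s7.png

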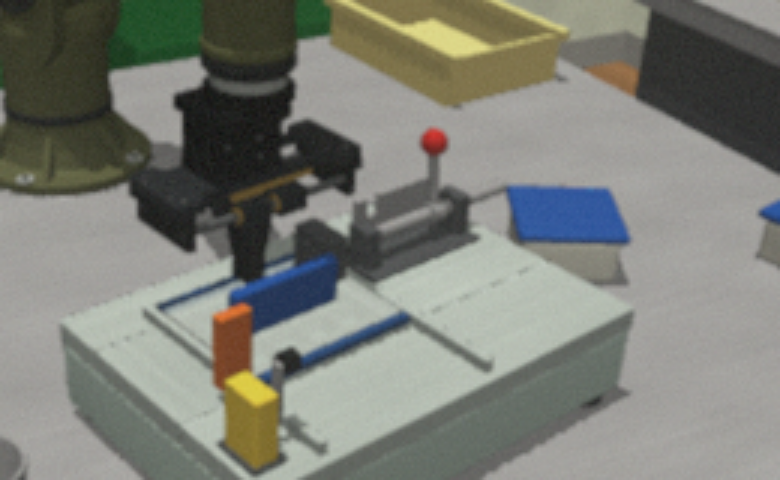

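The closed fingers are down in front of the grip at crop (250,260), clear of the staple. Now I push.

```bash
python3 -m creep '[{"linear":[0,-0.01,0],"twist":[0,0,0],"fingers":1},{"linear":[0,-0.02,0],"twist":[0,0,0],"fingers":1},{"linear":[0,-0.027,0],"twist":[0,0,0],"fingers":1},{"linear":[0,-0.034,0],"twist":[0,0,0],"fingers":1},{"linear":[0,-0.041,0],"twist":[0,0,0],"fingers":1},{"linear":[0,-0.048,0],"twist":[0,0,0],"fingers":1},{"linear":[0,-0.055,0],"twist":[0,0,0],"fingers":1},{"linear":[0,-0.062,0],"twist":[0,0,0],"fingers":1}]'
python3 - <<'E'
from h import *
go([63,-70,140])
E
```

```text
time: 9.9
position: [0.6279, -0.0012, 0.1421]
tool_rot: [-1.353, 1.11, 1.353]
ft_force: [-3.7, 0.4, 3.2]
grip_width: 0.004
t 9.9 tcp machine mm [ 16.1 -72.2 142.1] F mach [-3.6  1.1  3.2] gw 0.0
tool axes in machine (cols)
 [[-0.    -1.    -0.001]
 [ 0.    -0.001  1.   ]
 [-1.     0.     0.   ]]
target [63, -70, 140] lin mm [  2.1 -46.9   2.2] twist deg [ 0.1  0.  -0. ]
```

```bash
python3 -m creep '[{"linear":[0.001,-0.006,0.001],"twist":[0,0,0],"fingers":1},{"linear":[0.001,-0.012,0.002],"twist":[0,0,0],"fingers":1},{"linear":[0.001,-0.018,0.002],"twist":[0,0,0],"fingers":1},{"linear":[0.001,-0.024,0.002],"twist":[0,0,0],"fingers":1},{"linear":[0.001,-0.03,0.002],"twist":[0,0,0],"fingers":1},{"linear":[0.001,-0.035,0.002],"twist":[0,0,0],"fingers":1},{"linear":[0.001,-0.039,0.002],"twist":[0,0,0],"fingers":1},{"linear":[0.001,-0.042,0.002],"twist":[0,0,0],"fingers":1}]'
python3 - <<'E'
from h import *
go([63,-70,140])
from bench import viewer,nets
import cv2
im,d=viewer.get_image("scene"); cv2.imwrite("pics/s8.png",cv2.resize(im[100:260,220:480,::-1],None,fx=3,fy=3))
print([(wm(r["centre"]).round(1),round(r["conf"],2)) for r in nets.place_of("scene","roller")[:2]])
E
```

```text
time: 10.57
position: [0.6684, 0.008, 0.1407]
tool_rot: [-1.353, 1.111, 1.353]
ft_force: [-4.8, -2.8, 1.4]
grip_width: 0.005
t 10.57 tcp machine mm [ 57.6 -71.1 140.7] F mach [-5.2 -1.8  1.4] gw 0.01
tool axes in machine (cols)
 [[-0.001 -1.    -0.   ]
 [-0.001 -0.     1.   ]
 [-1.     0.001 -0.001]]
target [63, -70, 140] lin mm [ 0.7 -5.4  1.1] twist deg [ 0.  -0.1 -0.1]
[(array([ 139.4, -160.4,  160.7]), 0.48)]
```

View pics/s8.png

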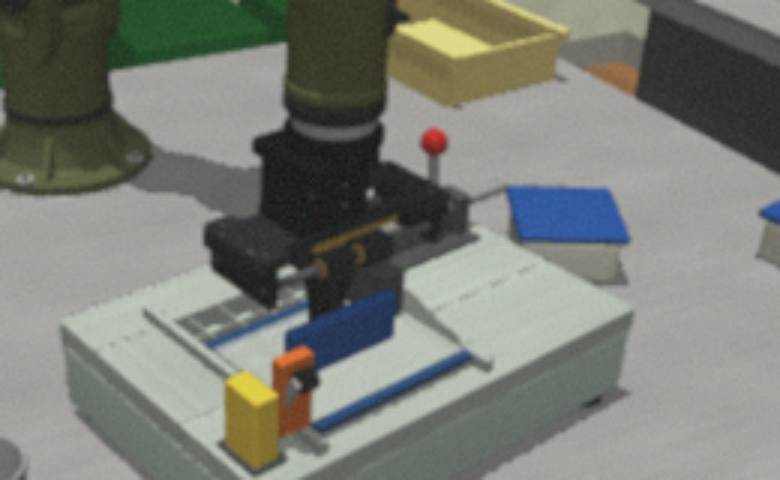

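The roller is already pushed over to crop (305,380), 22 mm back. I push on gently until the stop shows in the force.

```bash
python3 -m creep '[{"linear":[0,-0.002,0],"twist":[0,0,0],"fingers":1},{"linear":[0,-0.004,0],"twist":[0,0,0],"fingers":1},{"linear":[0,-0.005,0],"twist":[0,0,0],"fingers":1},{"linear":[0,-0.005,0],"twist":[0,0,0],"fingers":1}]'
python3 - <<'E'
from h import *
go([63,-70,140])
E
```

```text
time: 11.0
position: [0.6728, 0.0095, 0.1407]
tool_rot: [-1.352, 1.111, 1.354]
ft_force: [-3.9, -3.1, 0.4]
grip_width: 0.006
t 11.0 tcp machine mm [ 62.2 -70.5 140.7] F mach [-4.4 -2.3  0.4] gw 0.01
tool axes in machine (cols)
 [[-0.001 -1.    -0.001]
 [-0.    -0.001  1.   ]
 [-1.     0.001 -0.   ]]
target [63, -70, 140] lin mm [ 0.7 -0.8  0.5] twist deg [ 0.1 -0.  -0.1]
```

```bash
python3 -m creep '[{"linear":[0,-0.001,0],"twist":[0,0,0],"fingers":1},{"linear":[0,-0.002,0],"twist":[0,0,0],"fingers":1},{"linear":[0,-0.003,0],"twist":[0,0,0],"fingers":1},{"linear":[0,-0.003,0],"twist":[0,0,0],"fingers":1}]'
python3 - <<'E'
from h import *
go([63,-70,140])
E
```

```text
time: 11.33
position: [0.6741, 0.0097, 0.1407]
tool_rot: [-1.35, 1.113, 1.356]
ft_force: [-8.2, -2.5, 3.7]
grip_width: 0.009
t 11.33 tcp machine mm [ 63.5 -70.5 140.7] F mach [-8.5 -0.9  3.7] gw 0.01
tool axes in machine (cols)
 [[-0.005 -1.    -0.   ]
 [ 0.001 -0.     1.   ]
 [-1.     0.005  0.001]]
target [63, -70, 140] lin mm [0.7 0.5 0.5] twist deg [ 0.   0.  -0.3]
```

The force rises and the tool stalls, so the guard is at its stop. I back off and rise.

```bash
python3 -m creep '[{"linear":[0,0.005,0],"twist":[0,0,0],"fingers":1},{"linear":[0,0.015,0],"twist":[0,0,0],"fingers":1},{"linear":[0,0.025,0],"twist":[0,0,0],"fingers":1},{"linear":[-0.02,0.025,0],"twist":[0,0,0],"fingers":1},{"linear":[-0.045,0.025,0],"twist":[0,0,0],"fingers":1},{"linear":[-0.07,0.025,0],"twist":[0,0,0],"fingers":1},{"linear":[-0.1,0.025,0],"twist":[0,0,0],"fingers":1},{"linear":[-0.13,0.025,0],"twist":[0,0,0],"fingers":1}]'
python3 -m creep '[{"linear":[0,0,0],"twist":[0,0,0],"fingers":1},{"linear":[0,0,0],"twist":[0,0,0],"fingers":1}]'
python3 - <<'E'
from h import *
report()
from bench import viewer,nets
import cv2
im,d=viewer.get_image("scene"); cv2.imwrite("pics/s9.png",cv2.resize(im[100:260,220:480,::-1],None,fx=3,fy=3))
for l in("knob","grip_face","roller","container","cup"):print(l,[(wm(r["centre"]).round(1),round(r["conf"],2)) for r in nets.place_of("scene",l)[:2]])
viewer.get_image("top")
for l in("knob","grip_face","roller","container","cup","spatula"):print(l,[(wm(r["centre"]).round(1),round(r["conf"],2)) for r in nets.place_of("top",l)[:2]])
for k in ([.480,.4095,0],[.638,-.28,0],[.422,.011,0]): print(wm(k).round(1))
E
```

```text
time: 12.0
position: [0.6524, 0.0074, 0.2726]
tool_rot: [-1.354, 1.105, 1.353]
ft_force: [-0.0, 0.5, -0.4]
grip_width: 0.005
time: 12.17
position: [0.6537, 0.0069, 0.274]
tool_rot: [-1.356, 1.102, 1.349]
ft_force: [-0.3, -1.0, -1.8]
grip_width: 0.009
t 12.17 tcp machine mm [ 42.9 -69.3 274. ] F mach [-0.5 -0.9 -1.8] gw 0.01
tool axes in machine (cols)
 [[ 0.008 -1.    -0.003]
 [ 0.001 -0.003  1.   ]
 [-1.    -0.008  0.001]]
knob [(array([-47.9, 143.3, 196.5]), 0.6)]
grip_face [(array([ 74.2, -68.5, 137.3]), 0.56)]
roller [(array([ 147.2, -159.1,  159.2]), 0.4)]
container [(array([-46.7, 363.6,  -3.4]), 0.81)]
cup [(array([ -28.4, -347.2,    4.7]), 0.97)]
knob [(array([-49. , 141.7, 195.7]), 0.5)]
grip_face []
roller []
container [(array([-48. , 364.8,   3.7]), 0.87)]
cup [(array([ -26.4, -346.7,   -1.2]), 0.9)]
spatula []
[-49.1 359.4   0. ]
[ -28.3 -347.7    0. ]
[-183.5  -20.2    0. ]
```

View pics/s9.png

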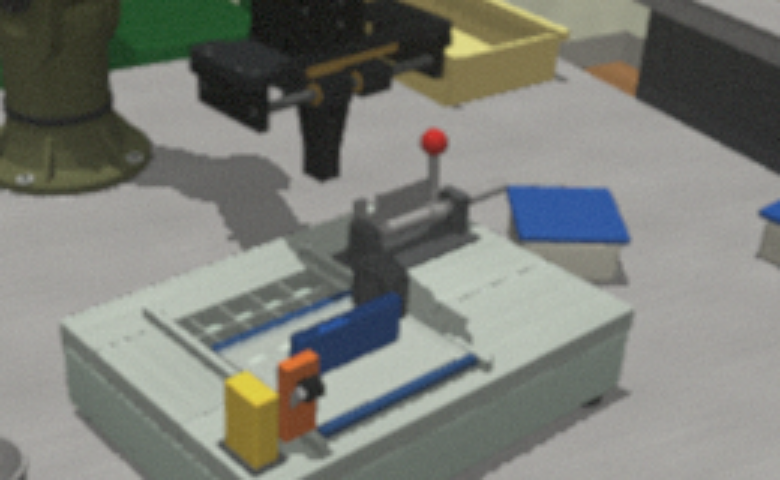

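The grip is about 80 mm back, the dog holds the roller at (313,388), the knob is still at (433,142), and the gripper is clear of everything. I'm handing in.

```bash
python3 -c "
from bench import job; print(job.close_job())"
```

```text
the job is handed in; nothing more can be done
None
```

I opened the guard and handed the job in at about 12.5 s of the 54 s. The hand-in gives no verdict, so the results below come from my own last checks.

**What I did:** I gripped the red knob and lifted the handle along its arc to nearly upright. With the same grip I drew the bolt about 59 mm along +y and released it. Then I pushed the blue grip with closed fingers until the force rose at the stop, backed off and rose clear.

**Last checks:**

| Item | Last reading | Needed |
|---|---|---|
| Guard (from grip face at x about 74 mm) | about 80 mm open | more than 72 mm |
| Bolt (from knob at y 142–143 mm) | about 57–58 mm drawn; knob had not moved in the pictures since release | more than 50 mm |
| Roller | about 30 mm behind its rest position, held there by the dog | switch arm beyond 0.4 rad; I did not measure the angle |
| Gripper | about 130 mm above pushing height, no contact seen | touching nothing |

- **Bystanders:** the container and the cup were within about 5 mm of their first readings, which is close to the measuring error.
- **Checks that failed:** the top camera found neither the grip, the roller nor the spatula at the end, probably because the arm blocked its view. The spatula was therefore not re-measured, but no move went near it.

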